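Peel the top tray off a clinging stack and hold it over the tub

TASK

The white formed trays cling together in their holder: press the holder's sprung lever down until it latches by itself, so that the jaws keep the lower trays down. Then take the top tray by the tab standing at its corner and peel it off tab corner first - raise that corner by three or four centimetres while the opposite corner still lies on the stack - and carry it to the clear open tub. Finish while holding it in the air, well clear above the middle of the tub, with the lever still latched and the lower trays still in the holder; leave the tub, jar, slide box and timer where they stand.

Things in the scene. Friction and masses are not known exactly. Their poses are not given: they have to be found in the camera images.
- holder: Fixed aluminium tray holder: base plate 160 x 180 x 10 mm, stack on its middle, 66 mm wide arm toward +y carrying the lever. Origin under the plate's centre; y toward the lever, z up. As the lever goes down, two dark jaws on blocks (73 mm high, 65 to 79 mm from the centre, at the middle of the stack's -x and +x sides) slide in over the rim of the lower trays.
- lever (a joint): Clamp lever: steel bar along the holder's +y, hinged at holder (0, 0.104, 0.052). 0 = raised 24 degrees, where a spring keeps it; grows as it is pressed down; level at 0.42. Pressed to about 0.47, a sprung pawl beside the bar snaps over it and it then stays at about 0.43 to 0.46; stop at 0.52. Needs less than 12 N at the pad.
- lever_pad (a point): Centre of the top of the black pad, 26 x 26 mm, at the lever's free end, 90 mm from the hinge; press it straight down. It goes down by about 40 mm to some 56 mm above the worktop. The pawl post stands 55 mm nearer the stack, 65 mm high.
- tray_tab (a point): Gripping point of the top tray's tab, 14 mm below its upper edge, 18 mm above the tray's rim (88 mm above the worktop at the start). An upright plate 8 mm thick, 24 mm long, 32 mm high, at offset (-0.054, -0.0745) from the tray's centre; its length lies along the line through the tray's centre, so pinch it across that line. Axes are the tray's, at the start parallel to the holder's.
- tray_far (a point): Corner of the top tray's rim opposite the tab, upper face: offset (0.051, 0.071) from the tray's centre, 18 mm lower than tray_tab. It stays down longest when peeling; at the start 70 mm above the worktop.
- tray_centre (a point): Centre of the top tray, half-way up. Stiff white formed tray, rim 110 x 150 mm and 2.5 mm thick, 24 mm deep, sloping walls, 0.1 to 0.16 kg, nested 12 mm above the next tray. Friction nibs on its two 150 mm sides, 30 mm from the corners, hold it down with about 2 to 5 N each over the first 7 mm of lift.
- top_tray: The same top tray; origin at the centre of its underside, axes as for tray_tab. A firm grip holds the tab rigidly, so the gripper must lean over with the tray as it is peeled (some 12 to 16 degrees, about the far corner).
- lower_trays: The rest of the stack: three nested white trays like the top one but without a tab, loose in the holder, 0.3 kg; origin at the centre of its underside, 10 mm above the worktop at the start. Unclamped it is lifted along with the top tray; clamped it can rise only 2 to 3 mm.
- tub: Clear open plastic tub, 105 x 126 mm, 66 mm high, loose; origin at the centre of its underside, z up.
- jar_yellow: Bystander: closed jar with yellow lid, 66 mm across, 118 mm high; origin at the centre of its underside.
- slide_box: Bystander: flat box of slides, 58 x 80 x 24 mm; origin at the centre of its underside.
- timer: Bystander: white timer, 64 x 68 x 18 mm; origin at the centre of its underside.

How it is judged (in metres and radians):
On the way, in this order (a step that is already met when the one before it is completed fails the run):
1. the lever is latched down and stays by itself (value of joint lever above 0.4 rad and contact force between each of the arm, the fingers and holder below 0.2 N), for 0.3 s.
2. the tab corner is peeled up at least 25 mm while the opposite corner is no more than 10 mm above its place (z of tray_tab in the frame of holder above 0.113 m and z of tray_far in the frame of holder below 0.08 m), for 0.1 s.
At the end, for the whole second after the job is handed in: Gripper holds the tray still, touching neither tub, stack nor holder; its centre within 50 mm of the tub's middle (from above) and 100 mm or more up, far corner 75 mm or more up; lever latched (over 0.40); lower trays within 4 mm of their height and 12 mm sideways (horizontal distance between tray_centre and tub below 0.05 m and height (world z) of tray_centre above 0.1 m and height (world z) of tray_far above 0.075 m and contact force between the fingers and top_tray above 1 N and contact force between top_tray and tub below 0.05 N and contact force between top_tray and lower_trays below 0.05 N and contact force between top_tray and holder below 0.05 N and linear speed of top_tray below 0.05 m/s and value of joint lever above 0.4 rad and z of lower_trays in the frame of holder below 0.014 m and horizontal distance between lower_trays and holder below 0.012 m); the arm keeps its last pose, push and grip.
It fails at once if the lower trays are lifted out of their place (more than 10 mm) (z of lower_trays in the frame of holder above 0.02 m).
It fails at once if the tub is shifted by more than 25 mm (distance of tub from where it was at the start of the episode above 0.025 m).
It fails at once if the jar, slide box or timer is shifted by more than 25 mm (distance of any of jar_yellow, slide_box, timer from where it was at the start of the episode above 0.025 m).
It also fails if it takes over 58 s, if anything falls off the work surface, if the arm or the gripper's body presses on something with over 40 N, if the wrist force passes 120 N, or if a joint passes its speed limit or range.

ROBOT

A 6-joint arm with a two-finger parallel gripper is mounted at the origin on a cart in front of the work surface, level with it; the furniture and walls round the work are solid. World frame = base frame: x ahead of the robot, y to its left, z up, the work surface at z = 0. Lengths are in mm, angles in rad, forces in N, time in s.
With the tool pointing down it reaches from about 300 to 825 mm from the base axis. Payload 5.4 kg.
Tool frame: the origin (TCP) lies at the very end of the fingers, on their centre line; the grasp point (between the pads) lies 19 mm behind it (arm.tcp_to_grasp is the distance from the TCP to the grasp point, in mm); z points along the fingers, y is the direction in which the jaws open and shut (so a half turn about z gives the same grasp; the last joint's range is limited). The gripper opens to 92 mm and grips with 3 to 60 N. Pads are 20 mm wide; open, the fingers measure 128 mm over their backs; the gripper's body (75 mm by 189 mm) begins 69 mm behind the grasp point.
Start: joints at [-1.454, 0.158, 1.597, -0, 1.386, -0.21], TCP at [184.559, -544.559, 214.601] pointing down, gripper open.
Joint ranges: [-2.91, 2.91], [-0.94, 2.29], [0.18, 2.7], [-1.29, 4.43], [0.17, 2.64], [-3, 3]. Speed limits (rad/s): [2.57, 2.57, 3.14, 3.14, 3.14, 3.14].

INTERFACE

Orientations are given as a unit quaternion [x, y, z, w].
In Python, from cell import arm gives the robot as it stands.
- The arm moves only by the tool apply_moves, never from a script. Its argument "increments" is one flat list of numbers, 7 for each row, row after row: the shift along the tool's x, y, z in cm, then the turn, a rotation vector about the tool's x, y, z in degrees, then the finger opening in cm, from 0 to 9.19. In form: [dx, dy, dz, ax, ay, az, hand, dx, dy, dz, ax, ay, az, hand, ...]. A call has 1 to 12 rows; each row shifts and turns the pose as measured when the row begins, along the tool's axes as they then stand; what a row does not reach is not made up. A row lasts 1/12 s, in which the tool goes at most 41.7 mm and 7.16 degrees, less where a joint would pass 70% of its speed; a pose out of reach is approached as far as the arm can. A call with a gripper value outside its range is refused whole. The fingers move at their own pace and stop on an object; "grip_force" is the grip in N (left out, the last holds). Time passes only in rows, so rows that do not move let the fingers close. It gives the time, the measured TCP pose, the force and the opening at its end, in the units of the state.
- arm.read_state(): the state, without advancing time (a new reading comes with each control period).
- arm.read_camera(name): name is "side" or "top" or "wrist"; returns a dict with "pixels" (384x512x3 uint8, red, green, blue), "K" (3x3 intrinsics, pixels), "world_from_camera" (4x4, takes a point from camera to world coordinates). Camera axes: x right, y up, looking along -z (the intrinsics and any distortion apply to the point x, -y, -z); pixel columns grow to the right and rows downward; lengths in mm; the calibration is good to about 2 mm. A picture is of the moment at which its call begins. There is no depth.
- arm.finish_job(): hands the job in, once; it reports no verdict.
The state is a dict: "time": time; "joint_pos": joint angles; "joint_velocities": joint speeds; "effort": joint torques, N m; "tcp_pos": TCP position; "ee_rot": TCP orientation; "contact_force": force on the tool from outside, world axes, zero at the start; "ft_torque": the same for the moment, N m; "finger_gap": opening from 0.0 (shut) to 1.0 (fully open).
Only numpy, scipy, OpenCV 4.12 (cv2) and the standard library are available. Lean on these libraries where they do the work, as an engineer would, in place of code of your own. Each camera call takes 0.05 s, during which the arm holds its last target.

## Working session

There is one attempt and no reset: what is moved stays moved. The work goes in short steps, Python scripts to look and compute and a tool call to move; the robot and the scene stay as the last step left them, time stands still between calls to the robot, and variables do not carry over. Pictures are saved under pics/ and viewed, and the job is handed in when it is done.

Besides the shell and the picture viewer there is one more tool, called after "Call:" by a JSON object that holds its "fn" and its "kwargs". apply_moves: Moves the arm, as the interface text tells. Its arguments: {"type":"object","properties":{"increments":{"type":"array","items":{"type":"number"}},"grip_force":{"type":"number"}},"required":["increments"]}

```bash
ls; mkdir -p pics
python3 - <<'E'
from cell import arm
import cv2, numpy as np
s=arm.read_state()
for k in ("time","joint_pos","tcp_pos","ee_rot","contact_force","finger_gap"): print(k,s[k])
print(arm.tcp_to_grasp)
for n in ("side","top","wrist"):
    c=arm.read_camera(n)
    cv2.imwrite(f"pics/{n}0.png",c["pixels"][:,:,::-1])
    np.savez(f"pics/{n}0.npz",**{k:np.array(v) for k,v in c.items()})
    print(n,c.keys(),np.round(c["K"],1).tolist(),np.round(c["world_from_camera"],3).tolist())
E
```

```text
pics
time 0.0
joint_pos [-1.45409446e+00  1.59000819e-01  1.59823605e+00 -3.28399907e-05
  1.38620345e+00 -2.10080712e-01]
tcp_pos [ 184.47887125 -543.93685051  213.64411425]
ee_rot [ 9.86680399e-01  1.62668177e-01  2.69968607e-05 -9.23578606e-04]
contact_force [-0.24254426  0.09177355  0.17197733]
finger_gap 1.0002382866239659
18.700000000000003
side dict_keys(['pixels', 'K', 'world_from_camera']) [[419.9, 0.0, 255.8], [0.0, 419.9, 188.5], [0.0, 0.0, 1.0]] [[-0.932, 0.161, -0.324, 116.205], [-0.361, -0.464, 0.809, 948.676], [-0.02, 0.871, 0.491, 684.215], [0.0, 0.0, 0.0, 1.0]]
top dict_keys(['pixels', 'K', 'world_from_camera']) [[393.8, 0.0, 250.4], [0.0, 393.8, 186.2], [0.0, 0.0, 1.0]] [[0.026, 0.998, -0.055, 431.609], [-1.0, 0.026, -0.004, -86.906], [-0.002, 0.055, 0.998, 1330.535], [0.0, 0.0, 0.0, 1.0]]
wrist dict_keys(['pixels', 'K', 'world_from_camera']) [[340.1, 0.0, 255.8], [0.0, 340.1, 188.0], [0.0, 0.0, 1.0]] [[0.321, 0.92, 0.225, 247.788], [-0.947, 0.313, 0.074, -521.321], [-0.003, -0.237, 0.972, 384.335], [0.0, 0.0, 0.0, 1.0]]
```

View pics/top0.png

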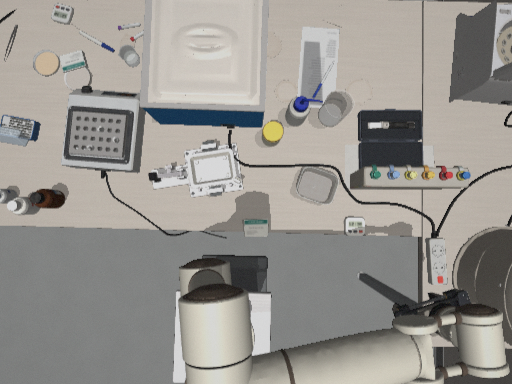

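View pics/side0.png

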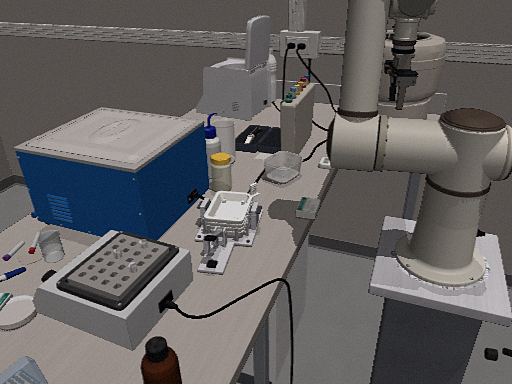

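View pics/wrist0.png

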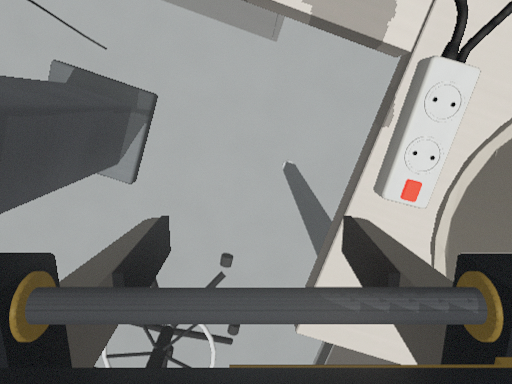

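Run:
```python
import cv2
t=cv2.imread("pics/top0.png"); s=cv2.imread("pics/side0.png")
cv2.imwrite("pics/t_crop.png",cv2.resize(t[130:210,140:260],None,fx=6.5,fy=6.5,interpolation=cv2.INTER_CUBIC))
cv2.imwrite("pics/s_crop.png",cv2.resize(s[170:280,180:320],None,fx=5.4,fy=5.4,interpolation=cv2.INTER_CUBIC))
cv2.imwrite("pics/t_crop2.png",cv2.resize(t[110:245,230:380],None,fx=4.4,fy=4.4,interpolation=cv2.INTER_CUBIC))
```

```text
(no output)
```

View pics/t_crop.png

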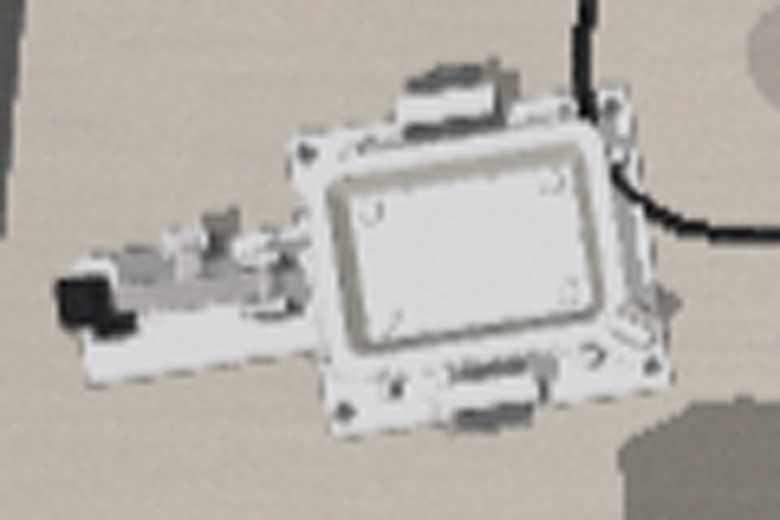

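View pics/s_crop.png

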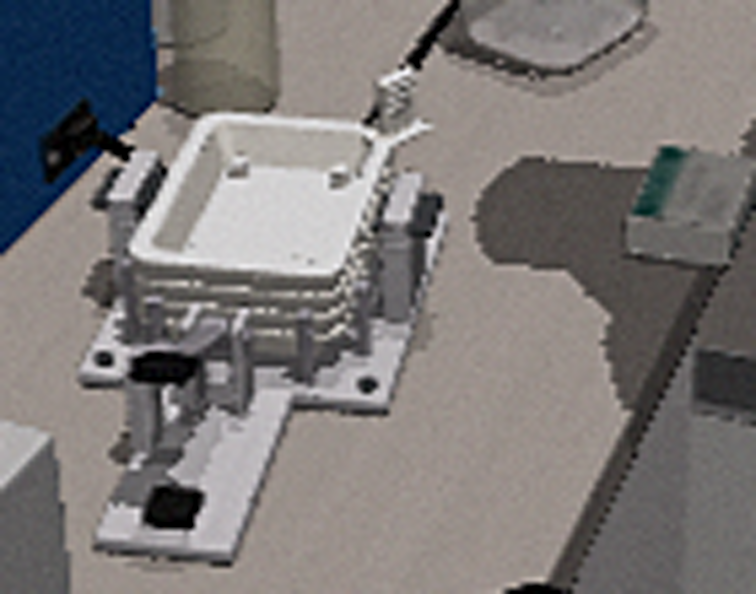

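View pics/t_crop2.png

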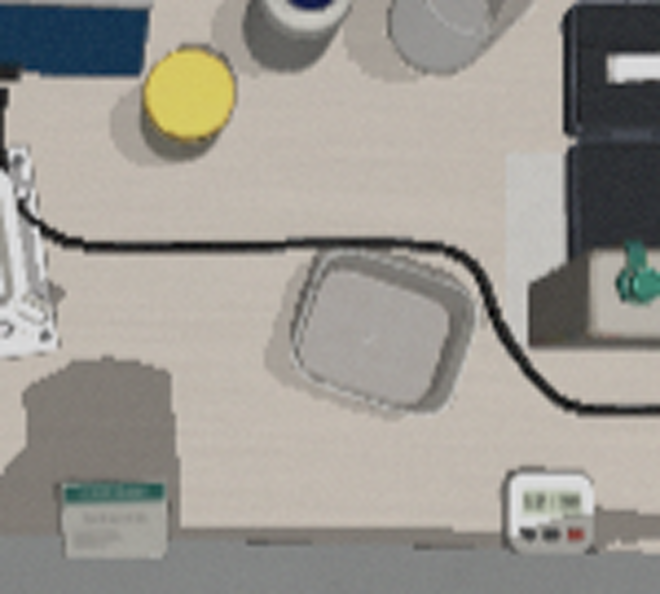

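```bash
cat > h.py <<'E'
import numpy as np
from scipy.spatial.transform import Rotation as R
def ray(cam,u,v):
    d=np.load(cam) if isinstance(cam,str) else cam
    K=d["K"];T=d["world_from_camera"]
    p=np.array([(u-K[0,2])/K[0,0],-(v-K[1,2])/K[1,1],-1.])
    return T[:3,3],T[:3,:3]@p
def onz(cam,u,v,z):
    o,r=ray(cam,u,v); return o+r*(z-o[2])/r[2]
def proj(cam,P):
    d=np.load(cam) if isinstance(cam,str) else cam
    T=d["world_from_camera"];q=T[:3,:3].T@(np.asarray(P)-T[:3,3])
    return np.array([d["K"][0,2]+d["K"][0,0]*q[0]/-q[2], d["K"][1,2]-d["K"][1,1]*q[1]/-q[2]])
def tri(a,ua,b,ub):
    o1,r1=ray(a,*ua);o2,r2=ray(b,*ub)
    A=np.stack([r1,-r2],1);s=np.linalg.lstsq(A,o2-o1,rcond=None)[0]
    p,q=o1+r1*s[0],o2+r2*s[1]
    return (p+q)/2,np.linalg.norm(p-q)
E
python3 - <<'E'
from h import *
np.set_printoptions(suppress=True,precision=1)
T="pics/top0.npz";S="pics/side0.npz"
c=lambda x,y:((x+.5)/6.5-.5+140,(y+.5)/6.5-.5+130)
c2=lambda x,y:((x+.5)/4.4-.5+230,(y+.5)/4.4-.5+110)
cs=lambda x,y:((x+.5)/5.4-.5+180,(y+.5)/5.4-.5+170)
P=[onz(T,*c(*p),10) for p in [(288,135),(330,437),(672,380),(630,88)]]
print("plate",*P,"cen",np.mean(P,0)); 
print("sizes",[np.linalg.norm(P[i]-P[i-1]) for i in range(4)])
Q=[onz(T,*c(*p),10) for p in [(307,152),(344,412),(652,367),(613,103)]]
print("screws",*Q,"cen",np.mean(Q,0),[np.linalg.norm(Q[i]-Q[i-1]) for i in range(4)])
yv=(P[0]-P[3]+P[1]-P[2]);xv=P[0]-P[1]+P[3]-P[2]
print("yaw",np.degrees(np.arctan2(-yv[0],yv[1])),np.degrees(np.arctan2(xv[1],xv[0])))
yv=(Q[0]-Q[3]+Q[1]-Q[2]);xv=Q[0]-Q[1]+Q[3]-Q[2]
print("yaw",np.degrees(np.arctan2(-yv[0],yv[1])),np.degrees(np.arctan2(xv[1],xv[0])))
print("pad tri",tri(T,c(82,298),S,cs(163,368)), "onz97",onz(T,*c(82,298),97))
print("tab tri",tri(T,c(635,323),S,cs(396,75)), "onz102",onz(T,*c(635,323),102))
B=[onz(T,*c2(*p),66) for p in [(322,252),(475,290),(437,412),(292,360)]]
print("tub",*B,np.mean(B,0),[np.linalg.norm(B[i]-B[i-1]) for i in range(4)])
print("jar",onz(T,*c2(189,93),118),"box",onz(T,*c2(116,518),24),"timer",onz(T,*c2(549,510),18))
# predictions
cen=np.mean(P,0)
for yaw in (8,9,10,11,12):
  a=np.radians(yaw);Rm=np.array([[np.cos(a),-np.sin(a)],[np.sin(a),np.cos(a)]])
  print(yaw,"tab",cen[:2]+Rm@[-54,-74.5],"pad",cen[:2]+Rm@[0,104+90*np.cos(np.radians(24))])
E
```

```text
plate [619.7 145.8  10. ] [463.5 118.5  10. ] [497.6 -57.1  10. ] [648.9 -31.1  10. ] cen [557.4  44.   10. ]
sizes [np.float64(179.32068472930618), np.float64(158.59286254328657), np.float64(178.91869685029565), np.float64(153.57921579965682)]
screws [611.1 135.6  10. ] [476.6 111.8  10. ] [504.  -46.6  10. ] [640.9 -22.5  10. ] cen [558.1  44.6  10. ] [np.float64(160.90573453028068), np.float64(136.6151405019662), np.float64(160.70707314830372), np.float64(138.93399312010035)]
yaw 10.175812619438513 9.824614378997115
yaw 10.24254474378685 10.023010273955334
pad tri (array([525.9, 229.1,  89.4]), np.float64(0.3331470492027394)) onz97 [525.4 227.3  97. ]
tab tri (array([520.3, -40.5,  98.9]), np.float64(0.2426385529981974)) onz102 [520.  -40.6 102. ]
tub [ 568.1 -249.3   66. ] [ 543.1 -361.7   66. ] [ 453.2 -335.3   66. ] [ 488.3 -229.    66. ] [ 513.2 -293.8   66. ] [np.float64(82.31872352123034), np.float64(115.14658941208569), np.float64(93.7085304411527), np.float64(112.03262540489672)]
jar [ 672.8 -146.6  118. ] box [ 368. -104.   24.] timer [ 382.4 -430.3   18. ]
8 tab [514.3 -37.3] pad [531.5 228.4]
9 tab [515.8 -38. ] pad [528.3 228. ]
10 tab [517.2 -38.7] pad [525.1 227.4]
11 tab [518.6 -39.4] pad [521.9 226.8]
12 tab [520.1 -40.1] pad [518.7 226.2]
```

```bash
cat >> h.py <<'E'
def down(yaw):
    a=np.radians(yaw); x=np.array([np.cos(a),np.sin(a),0]);z=np.array([0,0,-1.]);return R.from_matrix(np.stack([x,np.cross(z,x),z],1))
def plan(s,target,Rt,n):
    "n equal-ish rows from state s to target pose; prints rows cm/deg in tool axes"
    p=np.array(s["tcp_pos"]);r=R.from_quat(s["ee_rot"]);t=np.array(target,float)
    rv=(r.inv()*Rt).as_rotvec()
    for i in range(n):
        k=n-i
        d=np.round(r.inv().apply((t-p)/k)/10,2); w=np.round(np.degrees((r.inv()*Rt).as_rotvec()/k),1)
        print(d.tolist(),w.tolist())
        p=p+r.apply(d*10); r=r*R.from_rotvec(np.radians(w))
    print("end",p,Rt.inv()*r and np.degrees((Rt.inv()*r).magnitude()))
E
python3 - <<'E'
from h import *
np.set_printoptions(suppress=True,precision=1)
T="pics/top0.npz";S="pics/side0.npz"
print("device corners", onz(T,143,94,100),onz(T,134,170,100))
print("dev tri near corner TR:",tri(T,(141,95),S,(190,263)) )
print("blue box",tri(T,(145,107),S,(205,123)),tri(T,(265,110),S,(205,123)),onz(T,266,107,200))
from cell import arm
s=arm.read_state()
plan(s,[524,233,200],R.from_quat(s["ee_rot"]),24)
E
```

```text
device corners [783.4 266.1 100. ] [540.8 284.3 100. ]
dev tri near corner TR: (array([692.1, 253.5,  25.7]), np.float64(218.6243999090266))
blue box (array([617.3, 157.8, 361.7]), np.float64(121.86672352360453)) (array([ 706.3, -118.9,  234.8]), np.float64(3.5573644274463314)) [ 725.7 -121.9  200. ]
[2.38, -2.61, 0.06] [0.0, 0.0, 0.0]
[2.38, -2.61, 0.06] [0.0, 0.0, 0.0]
[2.38, -2.61, 0.06] [0.0, 0.0, 0.0]
[2.38, -2.61, 0.06] [0.0, 0.0, 0.0]
[2.38, -2.61, 0.06] [0.0, 0.0, 0.0]
[2.38, -2.61, 0.06] [0.0, 0.0, 0.0]
[2.38, -2.61, 0.06] [0.0, 0.0, 0.0]
[2.38, -2.61, 0.06] [0.0, 0.0, 0.0]
[2.38, -2.61, 0.06] [0.0, 0.0, 0.0]
[2.38, -2.61, 0.06] [0.0, 0.0, 0.0]
[2.38, -2.61, 0.06] [0.0, 0.0, 0.0]
[2.38, -2.61, 0.06] [0.0, 0.0, 0.0]
[2.38, -2.61, 0.06] [0.0, 0.0, 0.0]
[2.38, -2.62, 0.06] [0.0, 0.0, 0.0]
[2.38, -2.61, 0.07] [0.0, 0.0, 0.0]
[2.38, -2.62, 0.06] [0.0, 0.0, 0.0]
[2.38, -2.61, 0.07] [0.0, 0.0, 0.0]
[2.38, -2.62, 0.06] [0.0, 0.0, 0.0]
[2.38, -2.61, 0.07] [0.0, 0.0, 0.0]
[2.37, -2.62, 0.06] [0.0, 0.0, 0.0]
[2.38, -2.61, 0.07] [0.0, 0.0, 0.0]
[2.37, -2.62, 0.06] [0.0, 0.0, 0.0]
[2.38, -2.61, 0.07] [0.0, 0.0, 0.0]
[2.37, -2.62, 0.06] [0.0, 0.0, 0.0]
end [524. 233. 200.] 0.0
```

Run:
```python
import cv2
s=cv2.imread("pics/side0.png")
cv2.imwrite("pics/s_crop2.png",cv2.resize(s[90:330,10:270],None,fx=3,fy=2.5,interpolation=cv2.INTER_CUBIC))
t=cv2.imread("pics/top0.png")
cv2.imwrite("pics/t_crop3.png",cv2.resize(t[60:190,50:290],None,fx=3.3,fy=3.3,interpolation=cv2.INTER_CUBIC))
```

```text
(no output)
```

View pics/s_crop2.png

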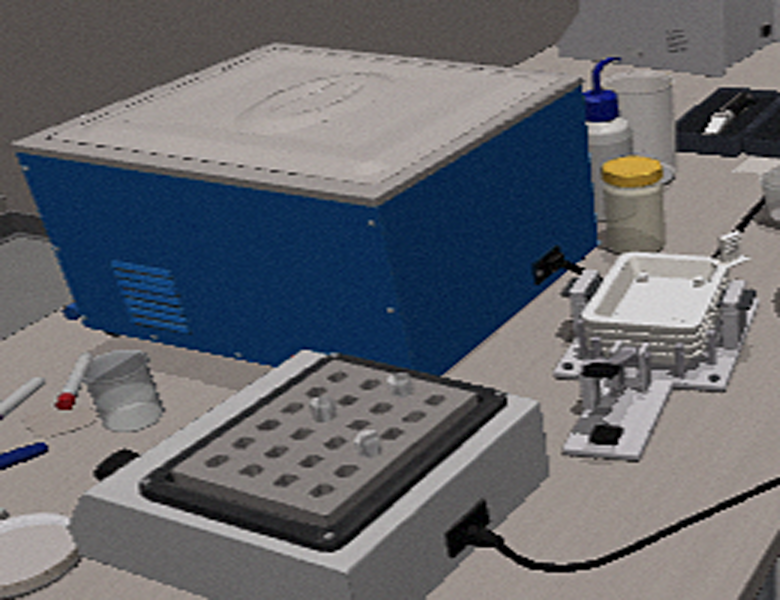

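View pics/t_crop3.png

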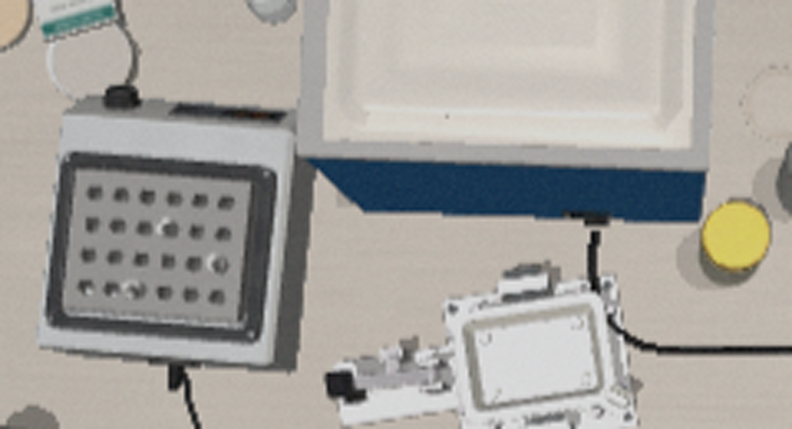

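Run:
```python
from h import *
np.set_printoptions(suppress=True,precision=1)
T="pics/top0.npz";S="pics/side0.npz"
print("dev",tri(T,(132,170),S,(191.5,251)) )
print("blue box",tri(T,(141.5,107.5),S,(134.5,172)),tri(T,(264,111.5),S,(205,122)))
```

```text
dev (array([540.8, 292.7,  92.3]), np.float64(1.1602671817910621))
blue box (array([708. , 231. , 236.3]), np.float64(5.0839201356745365)) (array([ 702.3, -115.4,  239.4]), np.float64(0.3505486201973864))
```

Call:
{"fn": "apply_moves", "kwargs": {"increments": [2.4, -2.6, 0, 0, 0, 0, 0, 2.4, -2.6, 0, 0, 0, 0, 0, 2.4, -2.6, 0, 0, 0, 0, 0, 2.4, -2.6, 0, 0, 0, 0, 0, 2.4, -2.6, 0, 0, 0, 0, 0, 2.4, -2.6, 0, 0, 0, 0, 0, 2.4, -2.6, 0, 0, 0, 0, 0, 2.4, -2.6, 0, 0, 0, 0, 0, 2.4, -2.6, 0, 0, 0, 0, 0, 2.4, -2.6, 0, 0, 0, 0, 0, 2.4, -2.6, 0, 0, 0, 0, 0, 2.4, -2.6, 0, 0, 0, 0, 0], "grip_force": 30}}

```text
time: 1.15
tcp_pos: [359.8, -142.9, 209.8]
ee_rot: [0.988, 0.156, -0.0, -0.003]
contact_force: [0.8, -0.6, 0.5]
finger_gap: 0.153
```

Run:
```python
from h import *
from cell import arm
s=arm.read_state(); plan(s,[524,233,180],down(100),14)
```

```text
[1.94, -2.19, 0.23] [-0.0, -0.0, -5.9]
[2.16, -1.98, 0.23] [-0.0, -0.0, -5.9]
[2.35, -1.75, 0.23] [-0.0, -0.0, -5.9]
[2.52, -1.5, 0.23] [-0.0, -0.0, -5.9]
[2.66, -1.23, 0.23] [-0.0, -0.0, -5.8]
[2.77, -0.96, 0.22] [-0.0, -0.0, -5.9]
[2.85, -0.67, 0.23] [-0.0, -0.0, -5.8]
[2.9, -0.37, 0.22] [-0.0, -0.0, -5.9]
[2.93, -0.08, 0.23] [-0.0, -0.1, -5.8]
[2.92, 0.22, 0.22] [-0.0, -0.0, -5.9]
[2.88, 0.52, 0.22] [-0.0, -0.1, -5.8]
[2.82, 0.81, 0.21] [-0.0, -0.0, -5.9]
[2.72, 1.1, 0.22] [-0.1, -0.1, -5.8]
[2.59, 1.36, 0.21] [-0.0, -0.0, -5.9]
end [523.99316665 233.01799182 179.98877483] 0.05954573654581717
```

Call:
{"fn": "apply_moves", "kwargs": {"increments": [1.9, -2.2, 0.2, 0, 0, -5.9, 0, 2.2, -2, 0.2, 0, 0, -5.9, 0, 2.4, -1.7, 0.2, 0, 0, -5.9, 0, 2.5, -1.5, 0.2, 0, 0, -5.9, 0, 2.7, -1.2, 0.2, 0, 0, -5.9, 0, 2.8, -1, 0.2, 0, 0, -5.9, 0, 2.9, -0.7, 0.2, 0, 0, -5.9, 0, 2.9, -0.4, 0.2, 0, 0, -5.9, 0, 2.9, -0.1, 0.2, 0, 0, -5.9, 0, 2.9, 0.2, 0.2, 0, 0, -5.9, 0, 2.9, 0.5, 0.2, 0, 0, -5.9, 0, 2.8, 0.8, 0.2, 0, 0, -5.9, 0]}}

```text
time: 2.15
tcp_pos: [493.2, 204.9, 184.9]
ee_rot: [0.693, 0.721, 0.001, -0.002]
contact_force: [0.3, -0.1, -0.1]
finger_gap: 0.006
```

Run:
```python
from h import *
from cell import arm
s=arm.read_state(); plan(s,[524,233,140],down(100),6)
```

```text
[0.44, 0.53, 0.75] [-0.0, -0.0, -1.3]
[0.43, 0.54, 0.75] [-0.0, -0.0, -1.3]
[0.42, 0.55, 0.75] [-0.0, -0.1, -1.3]
[0.41, 0.57, 0.75] [-0.0, -0.0, -1.3]
[0.4, 0.57, 0.75] [-0.0, -0.1, -1.2]
[0.38, 0.58, 0.75] [-0.0, -0.0, -1.3]
end [523.98481297 232.96289489 139.96550205] 0.04629070435561726
```

Call:
{"fn": "apply_moves", "kwargs": {"increments": [0.45, 0.55, 0.75, 0, 0, -1.3, 0, 0.45, 0.55, 0.75, 0, 0, -1.3, 0, 0.45, 0.55, 0.75, 0, 0, -1.3, 0, 0.4, 0.55, 0.75, 0, 0, -1.3, 0, 0.4, 0.55, 0.75, 0, 0, -1.3, 0, 0.4, 0.55, 0.75, 0, 0, -1.3, 0, 0, 0, 0, 0, 0, 0, 0]}}

```text
time: 2.73
tcp_pos: [523.3, 242.1, 135.1]
ee_rot: [0.634, 0.773, 0.0, -0.003]
contact_force: [0.6, 0.0, -0.5]
finger_gap: 0.008
```

Run:
```python
from h import *
from cell import arm
import cv2
for n in ("side","wrist"):
    c=arm.read_camera(n); im=c["pixels"][:,:,::-1]
    if n=="side": im=cv2.resize(im[140:290,150:300],None,fx=4,fy=4,interpolation=cv2.INTER_CUBIC)
    cv2.imwrite(f"pics/{n}1.png",im)
    if n=="wrist": np.savez("pics/wrist1.npz",**{k:np.array(v) for k,v in c.items()})
s=arm.read_state();print(s["tcp_pos"],s["contact_force"])
plan(s,[524,233,50],down(100),9)
```

```text
[523.47266953 241.70732    136.52486623] [-0.20772262 -0.25969806 -0.89534216]
[-0.1, -0.01, 0.96] [-0.0, -0.0, 0.1]
[-0.1, -0.01, 0.96] [-0.0, -0.0, 0.1]
[-0.1, -0.01, 0.96] [-0.0, -0.0, 0.1]
[-0.1, -0.01, 0.96] [-0.0, -0.1, 0.2]
[-0.1, -0.01, 0.96] [-0.0, -0.0, 0.1]
[-0.1, -0.01, 0.96] [-0.0, -0.1, 0.2]
[-0.1, -0.01, 0.96] [-0.0, -0.0, 0.1]
[-0.1, -0.01, 0.96] [-0.1, -0.1, 0.2]
[-0.1, -0.01, 0.97] [-0.0, -0.0, 0.1]
end [524.04257302 232.97682063  49.99456334] 0.03246719096710509
```

View pics/side1.png

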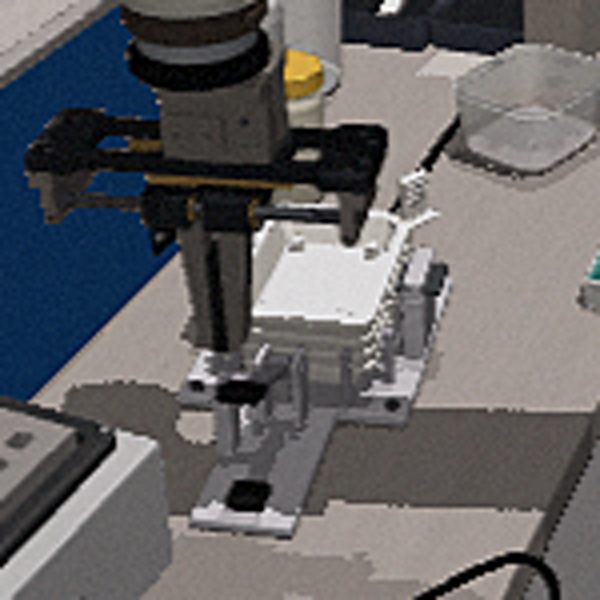

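View pics/wrist1.png

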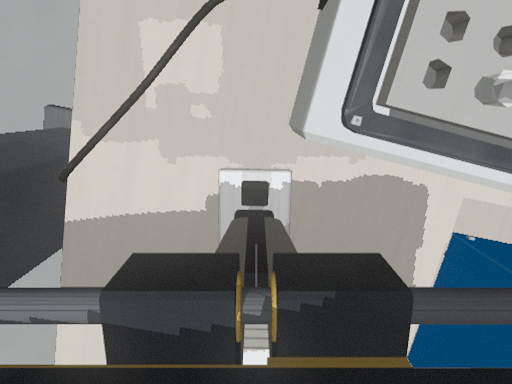

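Run:
```python
from h import *
np.set_printoptions(suppress=True,precision=1)
W="pics/wrist1.npz"
print(onz(W,255,193,97),onz(W,255,193,12),proj(W,[525.5,228,96]),proj(W,[523.5,241.7,136.5]))
print(onz("pics/side0.npz",180+172/5.4,170+508/5.4,12))
```

```text
[520.6 255.5  97. ] [524.4 234.3  12. ] [254.1 233.8] [254.9 236.9]
[524.4 232.9  12. ]
```

Call:
{"fn": "apply_moves", "kwargs": {"increments": [-0.4, 0, 0.5, 0, 0, 0.3, 0, -0.4, 0, 0.8, 0, 0, 0.3, 0, 0, 0, 1, 0, 0, 0, 0, 0, 0, 1, 0, 0, 0, 0, 0, 0, 1, 0, 0, 0, 0, 0, 0, 1, 0, 0, 0, 0, 0, 0, 0.5, 0, 0, 0, 0]}}

```text
time: 3.42
tcp_pos: [526.8, 233.2, 77.0]
ee_rot: [0.64, 0.768, 0.004, -0.001]
contact_force: [0.4, 2.1, 2.7]
finger_gap: 0.005
```

Run:
```python
from h import *
from cell import arm
s=arm.read_state();print(s["tcp_pos"],s["contact_force"])
```

```text
[526.81853413 233.18396039  76.97324032] [0.36821028 2.12224843 2.66448907]
```

Call:
{"fn": "apply_moves", "kwargs": {"increments": [0, -0.2, 0.7, 0, 0, 0, 0, 0, -0.1, 0.7, 0, 0, 0, 0, 0, 0, 0.5, 0, 0, 0, 0, 0, 0, 0.4, 0, 0, 0, 0]}}

```text
time: 3.75
tcp_pos: [525.1, 234.0, 52.4]
ee_rot: [0.64, 0.768, 0.006, -0.001]
contact_force: [-1.0, 0.2, 3.5]
finger_gap: 0.003
```

Call:
{"fn": "apply_moves", "kwargs": {"increments": [0, 0, 0.2, 0, 0, 0, 0, 0, 0, 0.2, 0, 0, 0, 0]}}

```text
time: 3.92
tcp_pos: [525.4, 234.0, 49.2]
ee_rot: [0.64, 0.768, 0.006, -0.0]
contact_force: [-7.5, -0.9, 23.1]
finger_gap: 0.003
```

Run:
```python
from h import *
from cell import arm
import cv2
c=arm.read_camera("side"); im=c["pixels"][:,:,::-1]
cv2.imwrite(f"pics/side2.png",cv2.resize(im[170:280,180:320],None,fx=5.4,fy=5.4,interpolation=cv2.INTER_CUBIC))
s=arm.read_state();print(s["tcp_pos"],s["contact_force"])
```

```text
[525.35420684 233.99091017  49.58328551] [-7.39430359 -0.47362169 17.1762206 ]
```

View pics/side2.png

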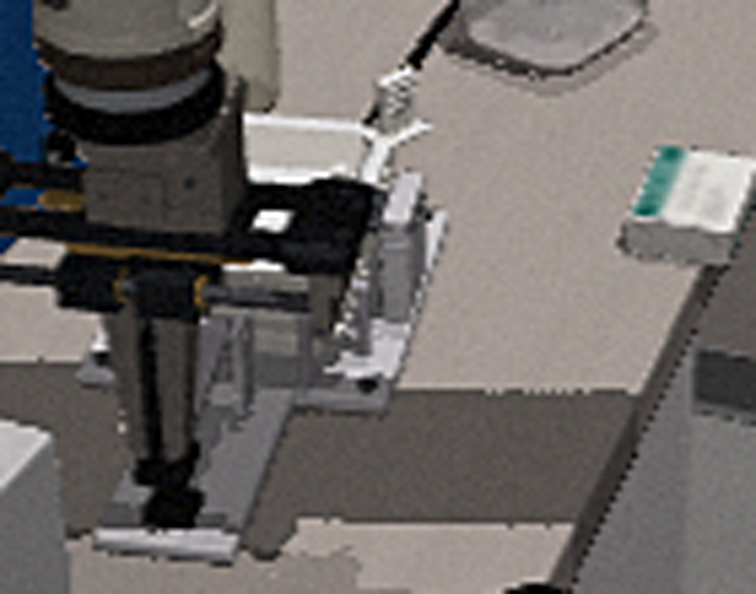

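Call:
{"fn": "apply_moves", "kwargs": {"increments": [0, 0, -0.5, 0, 0, 0, 0, 0, 0, -1, 0, 0, 0, 0, 0, 0, -2, 0, 0, 0, 0, 0, 0, -3, 0, 0, 0, 0, 0, 0, -3, 0, 0, 0, 0, -1, 0, -3, 0, 0, 0, 3, -3, 0, -3, 0, 0, 0, 5, -3, 0, 0, 0, 0, 0, 5]}}

```text
time: 4.63
tcp_pos: [531.7, 163.6, 207.0]
ee_rot: [0.637, 0.771, -0.002, -0.003]
contact_force: [1.1, 0.4, -0.2]
finger_gap: 0.202
```

Run:
```python
from h import *
from cell import arm
import cv2
for n in ("side","wrist"):
    c=arm.read_camera(n); im=c["pixels"][:,:,::-1]
    np.savez(f"pics/{n}3.npz",**{k:np.array(v) for k,v in c.items()})
    if n=="side": im=cv2.resize(im[170:280,180:320],None,fx=5.4,fy=5.4,interpolation=cv2.INTER_CUBIC)
    cv2.imwrite(f"pics/{n}3.png",im)
s=arm.read_state();print(s["tcp_pos"],s["contact_force"])
```

```text
[530.11817268 160.49825112 202.10369077] [ 0.43125096  0.14902369 -0.08932468]
```

View pics/side3.png

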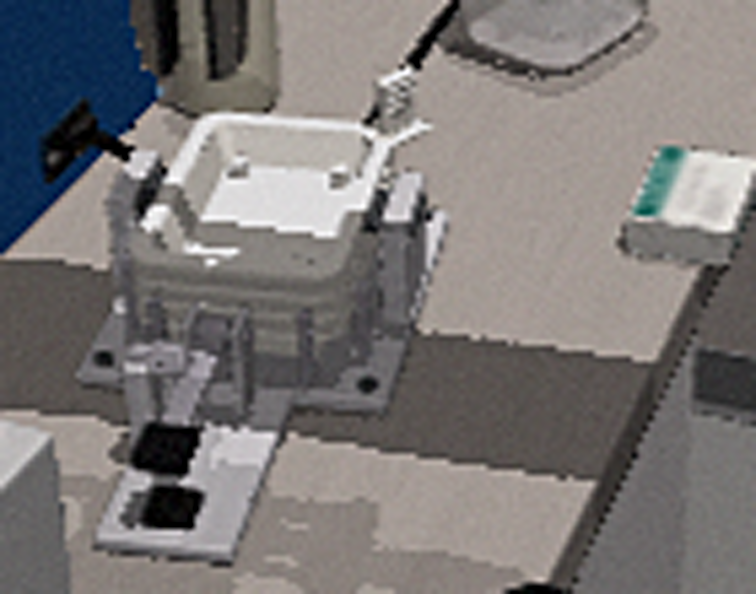

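View pics/wrist3.png

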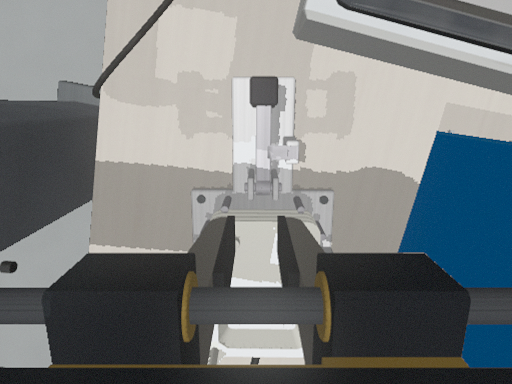

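Run:
```python
from h import *
from cell import arm
np.set_printoptions(suppress=True,precision=1)
print("pad",tri("pics/side3.npz",(180+163/5.4-.4,170+448/5.4-.4),"pics/wrist3.npz",(264,91)))
s=arm.read_state(); print(s["finger_gap"]); plan(s,[519,-40,150],down(64.2),10)
```

```text
pad (array([523.7, 238.8,  52.4]), np.float64(0.3756684902540514))
0.2845665404538727
[-1.95, -0.47, 0.52] [-0.1, 0.0, 3.6]
[-1.98, -0.34, 0.52] [-0.1, 0.0, 3.6]
[-2.0, -0.22, 0.52] [-0.1, 0.0, 3.6]
[-2.01, -0.1, 0.52] [-0.1, 0.0, 3.6]
[-2.01, 0.03, 0.52] [-0.1, 0.0, 3.7]
[-2.0, 0.16, 0.52] [-0.1, 0.0, 3.6]
[-1.99, 0.28, 0.53] [-0.1, 0.0, 3.7]
[-1.96, 0.41, 0.52] [-0.0, 0.0, 3.6]
[-1.93, 0.53, 0.53] [-0.1, 0.0, 3.7]
[-1.9, 0.65, 0.52] [0.0, 0.1, 3.6]
end [519. -40. 150.] 0.01942654653718571
```

Call:
{"fn": "apply_moves", "kwargs": {"increments": [-1.95, -0.5, 0, 0, 0, 3.6, 5, -2, -0.35, 0.3, 0, 0, 3.6, 5, -2, -0.2, 0.5, 0, 0, 3.6, 5, -2, -0.1, 0.6, 0, 0, 3.6, 5, -2, 0, 0.6, 0, 0, 3.6, 5, -2, 0.15, 0.6, 0, 0, 3.6, 5, -2, 0.3, 0.6, 0, 0, 3.6, 5, -2, 0.4, 0.6, 0, 0, 3.6, 5, -1.9, 0.5, 0.6, 0, 0, 3.6, 5, -1.7, 0.6, 0.4, 0, 0, 3.6, 5, 0, 0, 0, 0, 0, 0, 5]}}

```text
time: 5.65
tcp_pos: [504.3, -41.1, 141.1]
ee_rot: [0.853, 0.521, -0.016, -0.012]
contact_force: [-0.4, 0.5, -0.7]
finger_gap: 0.544
```

Run:
```python
from h import *
from cell import arm
import cv2
for n in ("side","top","wrist"):
    c=arm.read_camera(n); im=c["pixels"][:,:,::-1]
    np.savez(f"pics/{n}4.npz",**{k:np.array(v) for k,v in c.items()})
    if n=="side": im=cv2.resize(im[170:280,180:320],None,fx=5.4,fy=5.4,interpolation=cv2.INTER_CUBIC)
    cv2.imwrite(f"pics/{n}4.png",im)
s=arm.read_state();print(s["tcp_pos"],s["contact_force"],s["finger_gap"])
plan(s,[519,-40,110],down(64.2),5)
for p in ([519,-40,102],[519,-40,70]): print(proj("pics/wrist4.npz",p))
```

```text
[505.41465815 -38.56954066 142.48036985] [-0.04805558 -0.5992819   0.63978989] 0.5427751020778772
[0.11, 0.28, 0.64] [-0.4, 0.2, -0.2]
[0.1, 0.27, 0.64] [-0.4, 0.1, -0.2]
[0.1, 0.27, 0.64] [-0.4, 0.2, -0.2]
[0.1, 0.27, 0.65] [-0.4, 0.1, -0.2]
[0.09, 0.26, 0.65] [-0.4, 0.2, -0.2]
end [519.00568656 -40.02119843 109.96178676] 0.06728631206540965
[279.11499012 204.47755012]
[277.81067374 191.53109928]
```

View pics/wrist4.png

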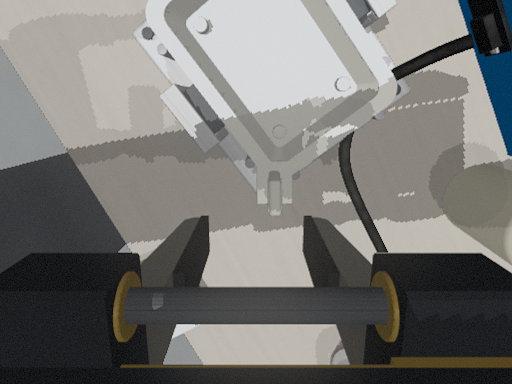

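View pics/side4.png

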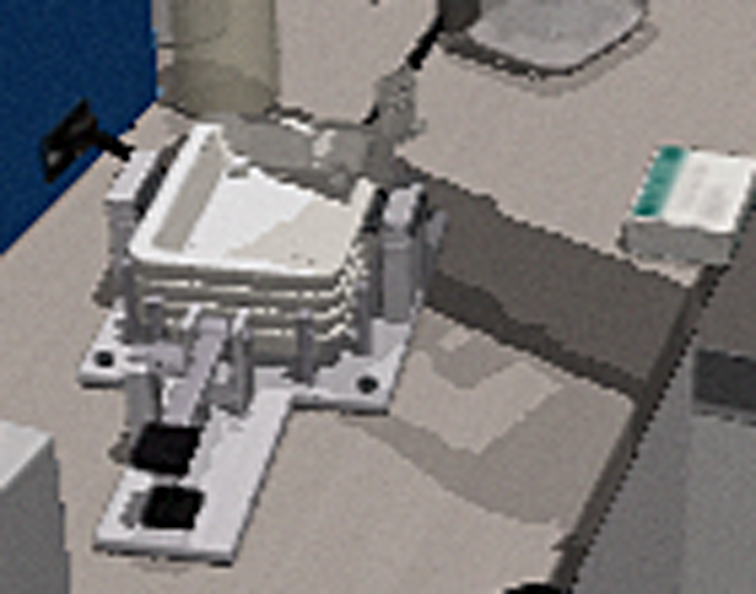

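Run:
```python
import cv2
w=cv2.imread("pics/wrist4.png")
cv2.imwrite("pics/w4c.png",cv2.resize(w[140:230,225:330],None,fx=6,fy=6,interpolation=cv2.INTER_CUBIC))
```

```text
(no output)
```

View pics/w4c.png

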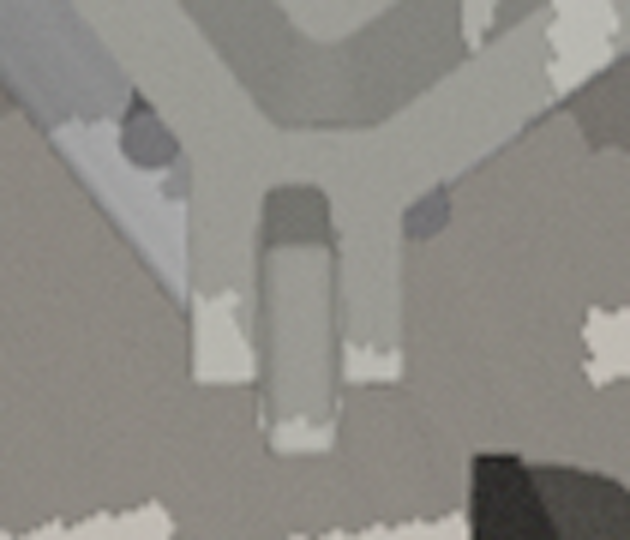

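Run:
```python
from h import *
from cell import arm
np.set_printoptions(suppress=True,precision=1)
W="pics/wrist4.npz"
c=lambda x,y:((x+.5)/6-.5+225,(y+.5)/6-.5+140)
A=onz(W,*c(302,452),102);B=onz(W,*c(300,243),102)
print(A,B,(A+B)/2,np.linalg.norm(A-B),"yaw",np.degrees(np.arctan2(B[1]-A[1],B[0]-A[0])))
L=onz(W,*c(268,348),102);Rr=onz(W,*c(335,348),102);print("thick",np.linalg.norm(L-Rr))
s=arm.read_state();print(R.from_quat(s["ee_rot"]).as_matrix())
plan(s,[*(((A+B)/2)[:2]),115],down(64.2),4)
```

```text
[513.5 -45.2 102. ] [523.5 -24.2 102. ] [518.5 -34.7 102. ] 23.186206250507404 yaw 64.43400019655739
thick 7.133496995719493
[[ 0.5  0.9 -0. ]
 [ 0.9 -0.5  0. ]
 [-0.  -0.  -1. ]]
[0.24, 0.27, 0.67] [-0.5, 0.2, -0.3]
[0.24, 0.27, 0.68] [-0.5, 0.2, -0.2]
[0.24, 0.26, 0.68] [-0.5, 0.2, -0.3]
[0.23, 0.26, 0.69] [-0.5, 0.2, -0.2]
end [518.5 -34.7 115. ] 0.06802563585346523
```

Call:
{"fn": "apply_moves", "kwargs": {"increments": [0.15, 0.3, 0.7, -0.5, 0.2, -0.2, 5, 0.15, 0.3, 0.7, -0.5, 0.2, -0.2, 5, 0.15, 0.3, 0.7, -0.5, 0.2, -0.2, 5, 0.15, 0.3, 0.6, -0.5, 0.2, -0.2, 5, 0, 0, 0, 0, 0, 0, 4.5, 0, 0, 0, 0, 0, 0, 4.5]}}

```text
time: 6.3
tcp_pos: [519.9, -33.2, 112.6]
ee_rot: [0.845, 0.534, 0.002, 0.001]
contact_force: [0.4, -0.3, 0.7]
finger_gap: 0.49
```

Run:
```python
from h import *
from cell import arm
import cv2
s=arm.read_state();print(s["tcp_pos"],s["contact_force"],s["finger_gap"])
for n in ("side","top","wrist"):
    c=arm.read_camera(n); im=c["pixels"][:,:,::-1]
    np.savez(f"pics/{n}5.npz",**{k:np.array(v) for k,v in c.items()})
    if n=="side": im=cv2.resize(im[170:280,180:320],None,fx=5.4,fy=5.4,interpolation=cv2.INTER_CUBIC)
    if n=="wrist": im=cv2.resize(im[150:270,190:340],None,fx=5,fy=5,interpolation=cv2.INTER_CUBIC)
    cv2.imwrite(f"pics/{n}5.png",im)
s=arm.read_state();print(s["tcp_pos"],s["contact_force"],s["finger_gap"])
```

```text
[519.8980228  -33.20770319 112.56703578] [ 0.40603884 -0.31119876  0.6931977 ] 0.4900214120390161
[520.16474855 -33.70844714 113.17158101] [ 0.33147775 -0.29010094  0.27937854] 0.4902061223832349
```

View pics/wrist5.png

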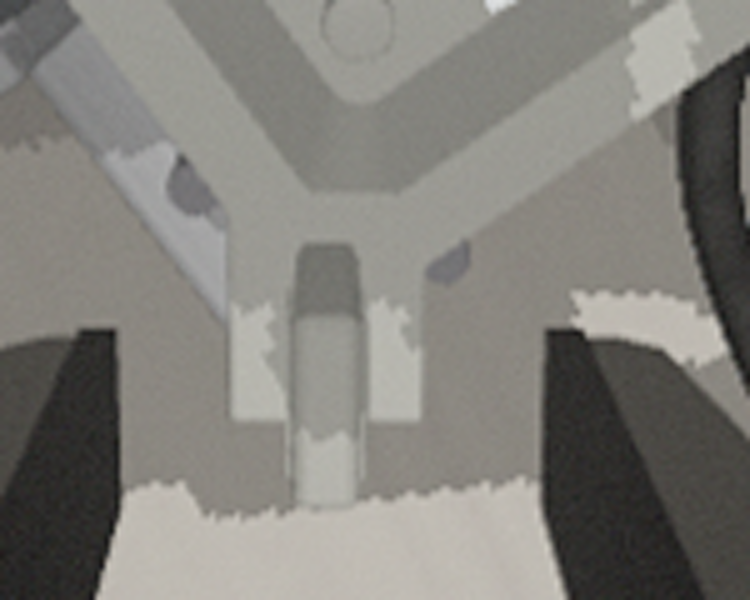

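View pics/side5.png

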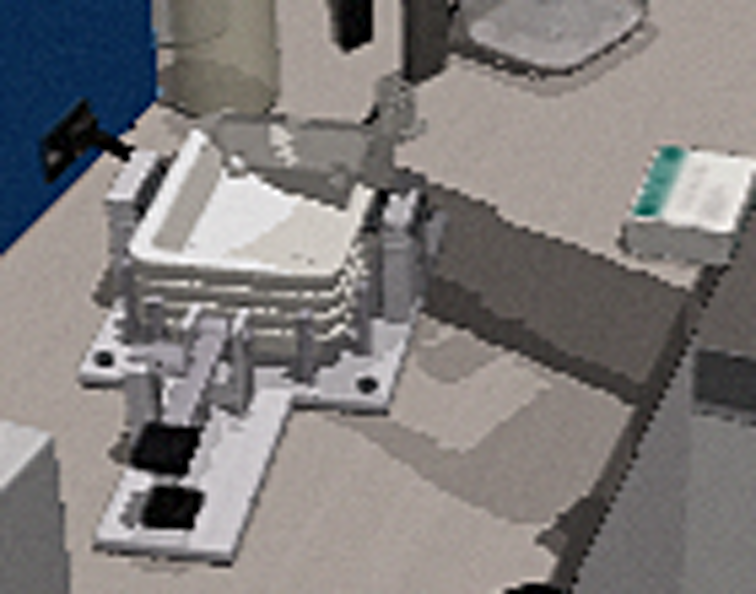

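Run:
```python
from h import *
np.set_printoptions(suppress=True,precision=1)
W="pics/wrist5.npz"
c=lambda x,y:((x+.5)/5-.5+190,(y+.5)/5-.5+150)
A=onz(W,*c(328,507),102);B=onz(W,*c(327,313),102)
print(A,B,(A+B)/2,np.linalg.norm(A-B),"yaw",np.degrees(np.arctan2(B[1]-A[1],B[0]-A[0])))
F=[onz(W,*c(*p),113) for p in [(118,330),(543,330),(120,490),(543,490)]];print(*F,np.mean(F,0))
from cell import arm
plan(arm.read_state(),[518.5,-37,74],down(64.3),5)
```

```text
[513.6 -45.3 102. ] [523.5 -24.1 102. ] [518.5 -34.7 102. ] 23.343820511909936 yaw 64.85648520467653
[504.3 -13.2 113. ] [544.7 -32.4 113. ] [496.3 -29.4 113. ] [537.4 -49.  113. ] [520.7 -31.  113. ]
[-0.08, -0.01, 0.78] [0.0, -0.0, 0.1]
[-0.08, -0.0, 0.78] [0.1, -0.0, 0.0]
[-0.07, -0.0, 0.79] [0.0, -0.1, 0.1]
[-0.07, -0.01, 0.78] [0.1, -0.0, 0.0]
[-0.08, 0.0, 0.79] [0.0, -0.1, 0.1]
end [518.5 -37.   74. ] 0.05397333132254384
```

Call:
{"fn": "apply_moves", "kwargs": {"increments": [-0.1, 0, 0.8, 0, 0, 0, 4.5, -0.1, 0, 0.8, 0, 0, 0, 4.5, -0.1, 0, 0.7, 0, 0, 0, 4.5, -0.1, 0, 0.6, 0, 0, 0, 4, 0, 0, 0, 0, 0, 0, 4]}}

```text
time: 6.87
tcp_pos: [519.1, -38.1, 82.2]
ee_rot: [0.845, 0.534, 0.003, 0.002]
contact_force: [-1.2, -0.2, 0.6]
finger_gap: 0.437
```

Run:
```python
from h import *
from cell import arm
s=arm.read_state();print(s["contact_force"]);plan(s,[518.3,-37.3,74],down(64.3),2)
```

```text
[-1.16180156 -0.19663871  0.59967094]
[0.02, -0.06, 0.41] [0.2, -0.1, 0.1]
[0.01, -0.05, 0.41] [0.2, -0.1, 0.2]
end [518.28618737 -37.3339546   73.95108951] 0.06480263753784342
```

Call:
{"fn": "apply_moves", "kwargs": {"increments": [0, -0.05, 0.4, 0.2, 0, 0, 3, 0, -0.05, 0.4, 0.2, 0, 0, 2, 0, 0, 0, 0, 0, 0, 1.5]}}

```text
time: 7.12
tcp_pos: [517.6, -37.7, 72.6]
ee_rot: [0.846, 0.534, 0.001, -0.002]
contact_force: [0.0, 0.0, -0.2]
finger_gap: 0.243
```

Run:
```python
from h import *
from cell import arm
import cv2
s=arm.read_state();print(s["tcp_pos"],s["contact_force"],s["finger_gap"]);
c=arm.read_camera("wrist"); im=c["pixels"][:,:,::-1]
cv2.imwrite("pics/wrist6.png",cv2.resize(im[150:270,190:340],None,fx=5,fy=5,interpolation=cv2.INTER_CUBIC))
```

```text
[517.63041616 -37.68757114  72.61153076] [ 0.00735747  0.03090578 -0.19316984] 0.24272744411920172
```

View pics/wrist6.png

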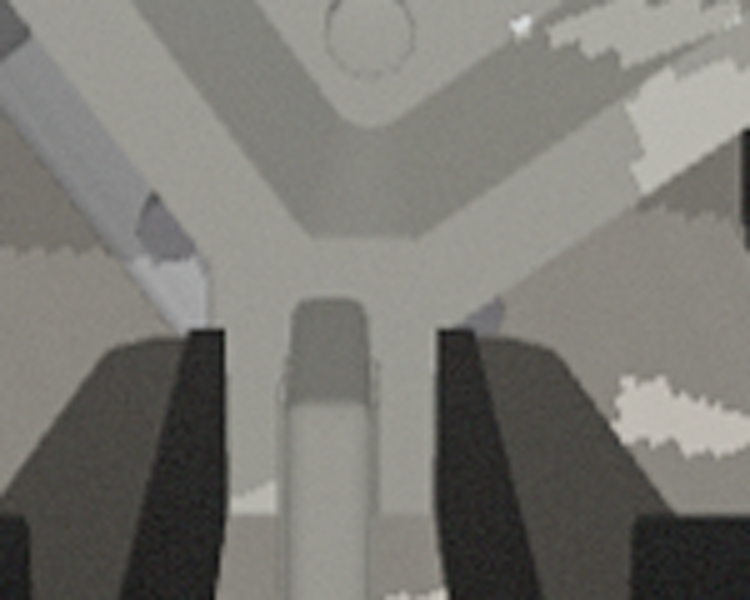

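Call:
{"fn": "apply_moves", "kwargs": {"increments": [0, 0, 0, 0, 0, 0, 0.3, 0, 0, 0, 0, 0, 0, 0.3, 0, 0, 0, 0, 0, 0, 0.3, 0, 0, 0, 0, 0, 0, 0.3, 0, 0, 0, 0, 0, 0, 0.3], "grip_force": 50}}

```text
time: 7.58
tcp_pos: [518.0, -37.7, 73.2]
ee_rot: [0.845, 0.534, 0.001, -0.002]
contact_force: [0.5, -0.9, -2.2]
finger_gap: 0.08
```

Run:
```python
from h import *
from cell import arm
import cv2
s=arm.read_state();print(s["tcp_pos"],s["ee_rot"],s["contact_force"],s["ft_torque"],s["finger_gap"]);
c=arm.read_camera("wrist"); im=c["pixels"][:,:,::-1]
cv2.imwrite("pics/wrist7.png",im)
c=arm.read_camera("top");np.savez(f"pics/top7.npz",**{k:np.array(v) for k,v in c.items()})
cv2.imwrite("pics/top7.png",cv2.resize(c["pixels"][130:210,140:260,::-1],None,fx=6.5,fy=6.5,interpolation=cv2.INTER_CUBIC))
```

```text
[518.00717993 -37.67385718  73.16225559] [ 0.84541629  0.53410488  0.00090414 -0.00156676] [ 0.50024421 -0.85691432 -2.20560286] [-0.10463829 -0.09716401  0.01941323] 0.08013368692120894
```

View pics/wrist7.png

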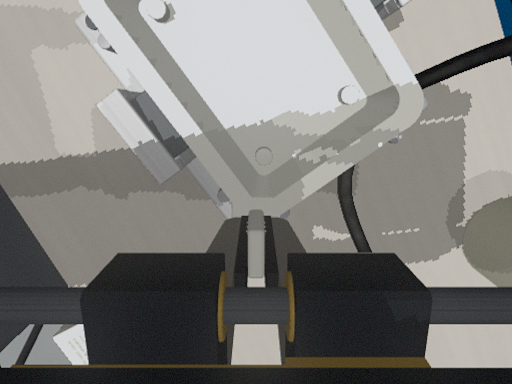

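View pics/top7.png

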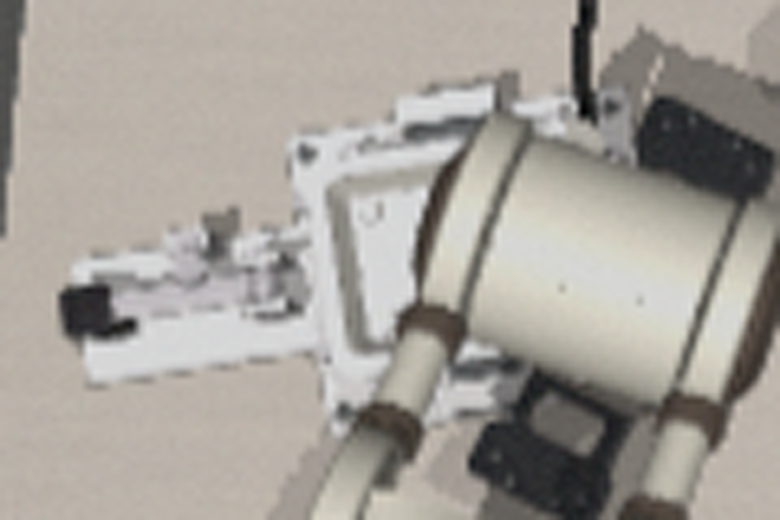

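```bash
cat > peel.py <<'E'
from h import *
from cell import arm
np.set_printoptions(suppress=True,precision=2)
T0=np.array([518.0,-37.67,73.16]);R0=R.from_quat([0.84541629,0.53410488,0.00090414,-0.00156676])
far=np.array([595.4,123.3,70]);tab=np.array([518,-37.7,88]);cen=np.array([557.5,44.5,58])
inT=lambda p:R0.inv().apply(p-T0)
def chk():
    s=arm.read_state();r=R.from_quat(s["ee_rot"]);p=np.array(s["tcp_pos"])
    for n,q in (("far",far),("tab",tab),("cen",cen)): print(n,p+r.apply(inT(q)),"d",p+r.apply(inT(q))-q)
    print("rot tool",np.degrees((R0.inv()*r).as_rotvec()),"t",s["time"],"F",s["contact_force"],"gap",s["finger_gap"])
    return s,p,r
if __name__=="__main__": chk()
E
python3 peel.py
```

```text
far [595.44 123.27  70.05] d [ 0.04 -0.03  0.05]
tab [518.03 -37.72  88.04] d [ 0.03 -0.02  0.04]
cen [557.54  44.48  58.04] d [ 0.04 -0.02  0.04]
rot tool [-0.    0.    0.01] t 7.6833 F [ 0.43  0.44 -1.96] gap 0.08689847766675854
```

Call:
{"fn": "apply_moves", "kwargs": {"increments": [0, 0, -0.3, 0, -1, 0, 0.3, 0, 0, -0.3, 0, -1, 0, 0.3, 0, 0, -0.3, 0, -1, 0, 0.3, 0, 0, -0.3, 0, -1, 0, 0.3]}}

```text
time: 8.02
tcp_pos: [517.1, -36.7, 84.6]
ee_rot: [0.845, 0.533, -0.031, 0.017]
contact_force: [0.3, -0.2, -1.2]
finger_gap: 0.084
```

```bash
python3 peel.py
```

```text
far [594.47 123.5   68.25] d [-0.93  0.2  -1.75]
tab [517.56 -35.72  99.38] d [-0.44  1.98 11.38]
cen [556.1   44.21  62.73] d [-1.4  -0.29  4.73]
rot tool [ 0.15 -4.23  0.13] t 8.0167 F [ 0.29 -0.22 -1.2 ] gap 0.08384639298187054
```

Call:
{"fn": "apply_moves", "kwargs": {"increments": [0, 0, -0.4, 0, -1, 0, 0.3, 0, 0, -0.35, 0, -1, 0, 0.3, 0, 0, -0.35, 0, -1, 0, 0.3, 0, 0, -0.35, 0, -1, 0, 0.3]}}

```text
time: 8.35
tcp_pos: [518.3, -35.7, 101.6]
ee_rot: [0.843, 0.532, -0.064, 0.039]
contact_force: [0.4, -0.0, -1.6]
finger_gap: 0.082
```

```bash
python3 peel.py
```

```text
far [594.72 122.93  71.19] d [-0.68 -0.37  1.19]
tab [519.29 -33.64 116.27] d [ 1.29  4.06 28.27]
cen [556.4   43.43  72.69] d [-1.1  -1.07 14.69]
rot tool [ 0.05 -8.79  0.06] t 8.35 F [ 0.37 -0.03 -1.6 ] gap 0.08169366350086651
```

Call:
{"fn": "apply_moves", "kwargs": {"increments": [0, 0, -0.3, 0, -1, 0, 0.3, 0, 0, -0.3, 0, -1, 0, 0.3, 0, 0, -0.3, 0, -1, 0, 0.3, 0, 0, 0, 0, 0, 0, 0.3, 0, 0, 0, 0, 0, 0, 0.3, 0, 0, 0, 0, 0, 0, 0.3]}}

```text
time: 8.85
tcp_pos: [520.8, -33.5, 113.6]
ee_rot: [0.841, 0.531, -0.088, 0.056]
contact_force: [-0.7, -0.5, -1.4]
finger_gap: 0.084
```

```bash
python3 peel.py
python3 - <<'E'
from h import *
from cell import arm
import cv2
c=arm.read_camera("side");np.savez(f"pics/side8.npz",**{k:np.array(v) for k,v in c.items()})
cv2.imwrite("pics/side8.png",cv2.resize(c["pixels"][160:280,180:320,::-1],None,fx=5,fy=5,interpolation=cv2.INTER_CUBIC))
E
```

```text
far [596.13 123.21  72.79] d [ 0.73 -0.09  2.79]
tab [522.08 -30.73 128.08] d [ 4.08  6.97 40.08]
cen [558.03  43.88  79.51] d [ 0.53 -0.62 21.51]
rot tool [ -0.15 -12.18  -0.01] t 8.85 F [-0.68 -0.52 -1.35] gap 0.08435403602003089
```

View pics/side8.png

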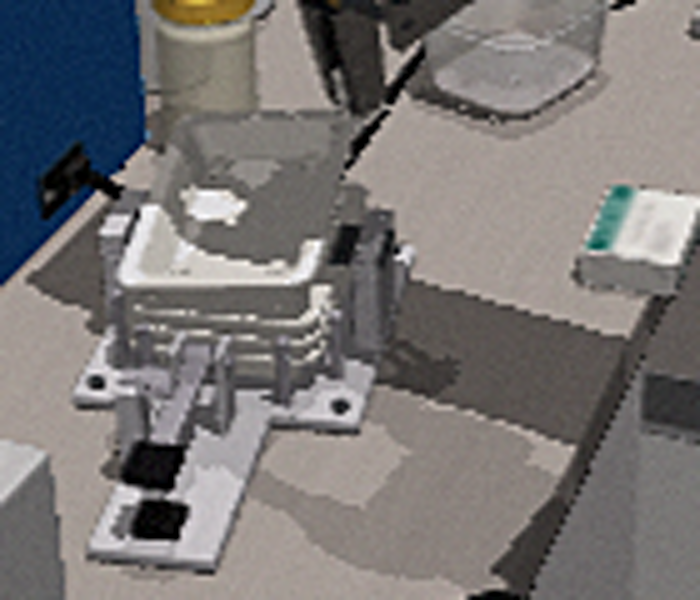

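Call:
{"fn": "apply_moves", "kwargs": {"increments": [-0.1, 0, -0.5, 0, 0, 0, 0.3, -0.1, 0, -0.6, 0, 0, 0, 0.3, -0.2, 0, -0.8, 0, 0, 0, 0.3, -0.2, 0, -1, 0, 0, 0, 0.3, -0.3, 0, -1.2, 0, 0, 0, 0.3, -0.3, 0, -1.2, 0, 0, 0, 0.3, -0.3, 0, -1.2, 0, 0, 0, 0.3, -0.3, 0, -1, 0, 0, 0, 0.3]}}

```text
time: 9.57
tcp_pos: [517.9, -36.2, 196.2]
ee_rot: [0.841, 0.531, -0.089, 0.055]
contact_force: [0.8, 0.5, -0.9]
finger_gap: 0.081
```

```bash
python3 peel.py
python3 - <<'E'
from h import *
from cell import arm
import cv2
c=arm.read_camera("side");np.savez(f"pics/side9.npz",**{k:np.array(v) for k,v in c.items()})
cv2.imwrite("pics/side9.png",cv2.resize(c["pixels"][130:280,180:320,::-1],None,fx=4,fy=4,interpolation=cv2.INTER_CUBIC))
E
```

```text
far [593.45 120.42 155.31] d [-1.95 -2.88 85.31]
tab [519.28 -33.41 210.71] d [  1.28   4.29 122.71]
cen [555.21  41.16 162.09] d [ -2.29  -3.34 104.09]
rot tool [  0.08 -12.22   0.09] t 9.5667 F [ 0.79  0.53 -0.87] gap 0.08093039000536428
```

View pics/side9.png

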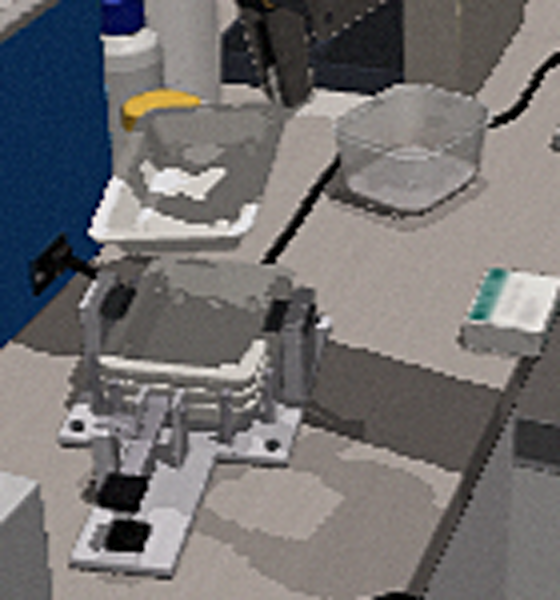

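Run:
```python
from peel import *
import cv2
T="pics/top0.npz"
c2=lambda x,y:((x+.5)/4.4-.5+230,(y+.5)/4.4-.5+110)
print("tub rim", onz(T,*c2(383,331),66))
# side, orig: tub rim centre in side9 crop -> px
u,v=180+(413)/4,130+(130)/4
print("side rim", onz("pics/side9.npz",u,v,66), "tri",tri(T,c2(383,331),"pics/side9.npz",(u,v)))
s,p,r=chk()
off=R0.inv().apply(cen-T0)
Rt=down(64.3); tcp=np.array([512.5,-294,172])-Rt.apply(off); print("tcp target",tcp)
plan(s,tcp,Rt,16)
```

```text
tub rim [ 511.28 -294.99   66.  ]
side rim [ 500.54 -265.9    66.  ] tri (array([ 511.53, -297.94,   49.58]), np.float64(1.6434322370412757))
far [594.99 119.94 157.98] d [-0.41 -3.36 87.98]
tab [520.6  -33.84 213.25] d [  2.6    3.86 125.25]
cen [556.72  40.68 164.69] d [ -0.78  -3.82 106.69]
rot tool [ -0.16 -12.18   0.11] t 9.6167 F [ 0.59 -0.28  1.05] gap 0.08426814881568195
tcp target [ 472.62 -375.93  187.45]
[-1.98, 0.65, 0.49] [0.0, 0.7, 0.0]
[-1.99, 0.65, 0.47] [0.0, 0.8, 0.0]
[-1.99, 0.65, 0.44] [0.0, 0.7, 0.0]
[-2.0, 0.65, 0.42] [0.0, 0.8, 0.0]
[-2.0, 0.65, 0.39] [0.0, 0.7, 0.0]
[-2.01, 0.65, 0.36] [0.0, 0.8, 0.0]
[-2.01, 0.65, 0.34] [0.0, 0.7, 0.0]
[-2.02, 0.65, 0.31] [0.0, 0.8, 0.0]
[-2.02, 0.65, 0.28] [0.0, 0.7, 0.0]
[-2.02, 0.65, 0.26] [0.0, 0.8, 0.0]
[-2.03, 0.65, 0.23] [0.0, 0.7, 0.0]
[-2.03, 0.65, 0.21] [0.0, 0.8, 0.0]
[-2.03, 0.65, 0.18] [0.0, 0.7, 0.0]
[-2.03, 0.65, 0.15] [0.0, 0.8, 0.1]
[-2.04, 0.66, 0.13] [0.0, 0.7, 0.0]
[-2.04, 0.65, 0.1] [0.1, 0.8, 0.1]
end [ 472.56 -375.94  187.43] 0.03915410568761279
```

Call:
{"fn": "apply_moves", "kwargs": {"increments": [-1, 0.3, 0.2, 0, 0.8, 0, 0.3, -2, 0.6, 0.4, 0, 0.8, 0, 0.3, -2, 0.6, 0.4, 0, 0.8, 0, 0.3, -2, 0.6, 0.4, 0, 0.8, 0, 0.3, -2, 0.6, 0.4, 0, 0.8, 0, 0.3, -2, 0.6, 0.4, 0, 0.8, 0, 0.3, -2, 0.6, 0.3, 0, 0.8, 0, 0.3, -2, 0.6, 0.3, 0, 0.8, 0, 0.3, -2, 0.6, 0.3, 0, 0.8, 0, 0.3, -2, 0.6, 0.2, 0, 0.8, 0, 0.3, -2, 0.6, 0.2, 0, 0.8, 0, 0.3, -2, 0.6, 0.2, 0, 0.8, 0, 0.3]}}

```text
time: 10.62
tcp_pos: [482.4, -284.1, 197.6]
ee_rot: [0.844, 0.537, -0.01, 0.014]
contact_force: [-0.7, -1.1, -1.9]
finger_gap: 0.082
```

Run:
```python
from peel import *
s,p,r=chk()
plan(s,[472.6,-376,187],down(64.3),6)
```

```text
far [ 558.81 -122.91  188.16] d [ -36.59 -246.21  118.16]
tab [ 482.48 -283.59  212.47] d [ -35.52 -245.89  124.47]
cen [ 521.38 -202.34  179.26] d [ -36.12 -246.84  121.26]
rot tool [-0.79 -2.03 -0.36] t 10.6167 F [-0.72 -1.13 -1.91] gap 0.08221653581887425
[-1.45, 0.5, 0.23] [0.1, 0.3, 0.1]
[-1.45, 0.5, 0.22] [0.1, 0.3, 0.1]
[-1.45, 0.5, 0.21] [0.1, 0.3, 0.1]
[-1.45, 0.51, 0.21] [0.1, 0.3, 0.1]
[-1.45, 0.51, 0.2] [0.2, 0.3, 0.1]
[-1.45, 0.51, 0.18] [0.1, 0.3, 0.1]
end [ 472.6  -375.96  187.03] 0.051715620893296434
```

Call:
{"fn": "apply_moves", "kwargs": {"increments": [-1.5, 0.5, 0.1, 0.1, 0.3, 0.1, 0.3, -1.5, 0.5, 0.1, 0.1, 0.3, 0.1, 0.3, -1.5, 0.5, 0.1, 0.1, 0.3, 0.1, 0.3, -1.5, 0.5, 0.1, 0.1, 0.3, 0.1, 0.3, -1.2, 0.4, 0.1, 0.1, 0.3, 0, 0.3, -0.6, 0.2, 0, 0.1, 0.2, 0, 0.3, -0.3, 0.1, 0, 0, 0, 0, 0.3, 0, 0, 0, 0, 0, 0, 0.3, 0, 0, 0, 0, 0, 0, 0.3, 0, 0, 0, 0, 0, 0, 0.3]}}

```text
time: 11.45
tcp_pos: [469.0, -377.8, 195.4]
ee_rot: [0.847, 0.531, -0.0, 0.001]
contact_force: [-0.4, -0.0, -1.1]
finger_gap: 0.083
```

Run:
```python
from peel import *
import cv2
s,p,r=chk()
for n in ("side","top","wrist"):
    c=arm.read_camera(n);np.savez(f"pics/{n}10.npz",**{k:np.array(v) for k,v in c.items()})
    cv2.imwrite(f"pics/{n}10.png",c["pixels"][:,:,::-1])
s,p,r=chk(); print(np.max(np.abs(s["joint_velocities"])))
```

```text
far [ 547.46 -217.35  191.33] d [ -47.94 -340.65  121.33]
tab [ 469.   -377.74  210.24] d [ -49.   -340.04  122.24]
cen [ 509.05 -295.98  179.77] d [ -48.45 -340.48  121.77]
rot tool [-0.2  -0.29  0.37] t 11.45 F [-0.36 -0.05 -1.1 ] gap 0.08348802577845663
far [ 547.48 -217.34  191.38] d [ -47.92 -340.64  121.38]
tab [ 469.05 -377.73  210.33] d [ -48.95 -340.03  122.33]
cen [ 509.09 -295.97  179.85] d [ -48.41 -340.47  121.85]
rot tool [-0.21 -0.3   0.36] t 11.6 F [ 0.81  0.92 -1.36] gap 0.08304225597322815
0.003001313389966769
```

View pics/side10.png

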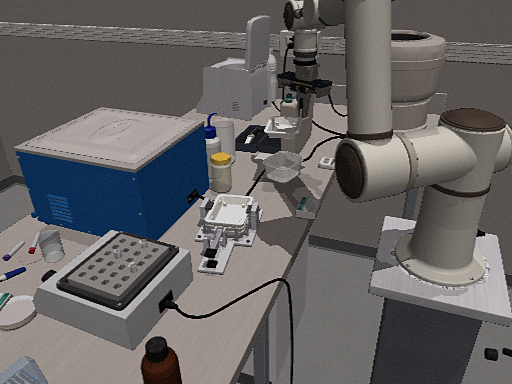

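View pics/top10.png

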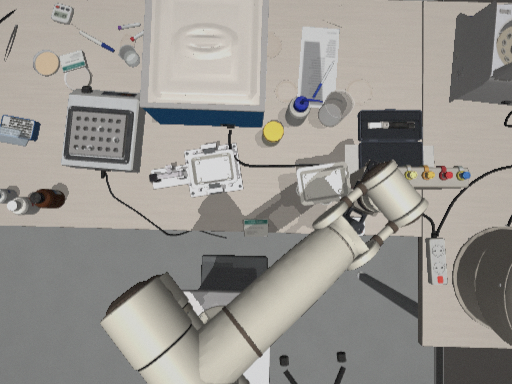

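View pics/wrist10.png

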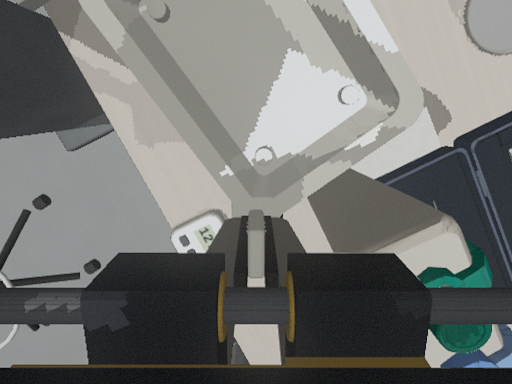

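Run:
```python
import cv2
s=cv2.imread("pics/side10.png");t=cv2.imread("pics/top10.png")
a=cv2.resize(s[110:280,180:320],None,fx=3.5,fy=3.5,interpolation=cv2.INTER_CUBIC)
b=cv2.resize(t[140:215,280:380],None,fx=3,fy=3,interpolation=cv2.INTER_CUBIC)
import numpy as np
im=np.zeros((600,800,3),np.uint8);im[:a.shape[0],:490]=a;im[:b.shape[0],495:795]=b
cv2.imwrite("pics/last.png",im)
```

```text
(no output)
```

View pics/last.png

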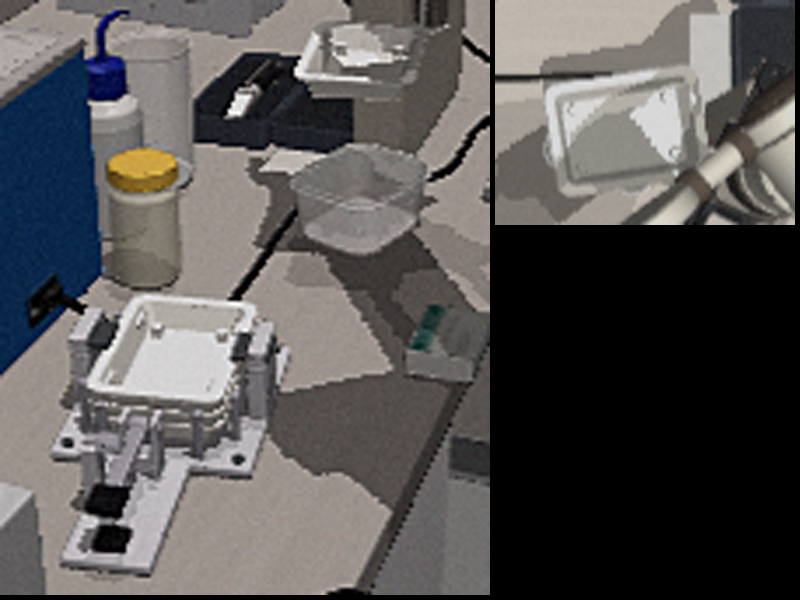

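Run:
```python
from peel import *
print("tray centre by top view",onz("pics/top10.npz",323.5,182.7,192))
s,p,r=chk(); arm.finish_job()
```

```text
tray centre by top view [ 510.07 -293.95  192.  ]
far [ 547.48 -217.34  191.38] d [ -47.92 -340.64  121.38]
tab [ 469.05 -377.73  210.33] d [ -48.95 -340.03  122.33]
cen [ 509.09 -295.97  179.85] d [ -48.41 -340.47  121.85]
rot tool [-0.21 -0.3   0.36] t 11.6 F [ 0.81  0.92 -1.36] gap 0.08304225597322815
the job is handed in; nothing more can be done
```

The job was handed in at about 11.6 s, with the top tray held above the middle of the tub. No verdict is reported.

- **Lever:** I pressed the pad with closed fingers down to its stop (23 N at the end) and let go. The lever stayed down in every later picture, with the pad measured at about 52 mm high.
- **Peel:** I gripped the tab across its thickness at 50 N, with the jaws about 7.5 mm apart. I then leaned 12° about the far corner. From the gripper pose, assuming the tab did not slip, the tab corner rose 40 mm and the far corner about 3 mm.
- **Final checks:**
  - From the gripper pose, the tray centre is at about (509, -296, 180) mm, and the top view gives (510, -294). The tub's middle was measured at about (512, -295), so the tray is a few mm off centre.
  - The far corner is about 191 mm up. The arm is at rest and the grip gap is steady.
  - In the pictures, the lower trays are in the holder under the jaws, and the tub, jar, slide box and timer stand where they were.
- **Disagreement:** The wrist and top cameras placed the tab about 5 mm apart. I settled it by comparing with where the fingertips appeared in the wrist picture. The grip then closed evenly.

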